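# Tip the mixer arm back on its stand

## Task

The batter is mixed: slide the red tilt lock of the mixer stand fully back to free the arm, then tip the mixer up and back past its balance point and ease it slowly down on the rubber stop at the rear, so that it stays open by itself and the bowl can be lifted out later. Keep hold of it until it rests: it must not swing or drop on its own, up, down or on to the stop, and must not be forced against the stop, which can be set anywhere along its screw. Leave the bowl and the other things on the worktop undisturbed.

Things in the scene. Friction and masses are not known exactly. Their poses are not given: they have to be found in the camera images.
- stand: Grey mixer stand with a hand mixer on a hinged tilt arm, held to the worktop by suction feet (it cannot move). Base plate 360 x 210 x 22 mm; origin at the centre of its underside; +z up, -x points to the mixer's nose, +x to the rear where the column, hinge and counterweight are, y is parallel to the hinge axis.
- hinge (a point): Centre of the tilt arm's hinge, between the two cheeks of the column, 90 mm behind the stand's origin and 175 mm up; same axes as the stand. The arm turns about its y axis. The mixer body (74 to 80 mm wide) reaches from 69 to 240 mm ahead of the hinge and, with the arm down, from 3 to 77 mm above hinge height. Two beaters hang from it into the bowl, 150 mm ahead of the hinge, down to 120 mm below hinge height, and swing up with it.
- handle (a point): Point to hold on the mixer's handle: middle of a grey bar 28 mm wide (along y), 22 mm high, 120 mm long, with 23 mm free below it. With the arm down 118 mm ahead of and 111 mm above the hinge; it moves on a 162 mm arc. Axes turn with the arm, as the stand's when down. Gripped on its two sides, closing parallel to the hinge axis, the bar can turn between the pads as the arm tips.
- tilt_arm (a joint): Angle of the tilt arm, rad: 0 down (mixer level over the bowl), growing as the nose is tipped up and back. The arm weighs about 1.75 kg with its counterweight; with it down about 4 to 6 N along the arc at the handle carries it, less and less on the way up. The balance point lies between 0.68 and 0.95 rad, depending on the counterweight; short of it the arm falls shut, beyond it the arm falls open. The hinge has little friction.
- counterweight: Dark steel roller, 45 mm in diameter, 60 mm along y, on the arm's tail; origin at its centre, 65 mm behind and 45 mm above the hinge with the arm down. Opened, it lands on a rubber-tipped screw on the stand's heel, set by hand and not measured: it stops the arm between 1.08 and 1.34 rad, felt as a sudden few N along the arc; force on the stop is about 2.5 times that at the handle.
- tilt_lock (a joint): Travel of the tilt lock, m: 0 to 0.004 locked (its pins sit over the arm's ears and the arm cannot rise), fully back at 0.022 (free from about 0.018). Slides horizontally towards the stand's +x against some 4 N of friction and stays where it is left.
- lock_tab_l (a point): Centre of the red thumb tab of the lock on the stand's +y side of the column: an upright paddle 16 mm (x) x 30 mm (y) x 46 mm high, centre 25 mm above hinge height, 77 mm out from the stand's middle plane, 47 mm ahead of the hinge when locked. Free room ahead of it for fingers from above; the mixer body and handle stand beside it nearer the middle plane. Axes as the stand's.
- lock_tab_r (a point): The same tab on the stand's -y side; the two are one part and move together, either can be pushed.
- bowl: Clear glass mixing bowl, 184 mm across at the rim, 92 mm high, 0.7 kg, standing on the stand's base under the mixer with the beaters inside; origin at the centre of its underside.
- canister: Clear plastic canister with a white lid held by a green latch, 112 x 112 x 152 mm, standing on the worktop; origin under its centre.
- honey_dipper: Wooden honey dipper, 160 mm long, 36 mm across, lying on the worktop; origin under its middle.
- egg_beater: Aluminium hand egg beater with a crank, about 335 mm long, 65 mm wide, 65 mm high at the crank knob, lying on the worktop; origin on the worktop below the gear end, about its middle.
There are look-alikes about, which are no part of the job. Several things have the shape of the bowl; the one meant has the colours described above.

How it is judged:
By the outcome, as a careful person would: the job done as asked, in the order asked, and still so for the second after the job is handed in, with the robot touching nothing.
It also fails if it takes over 72 s, if anything falls off the work surface, if the arm or the gripper's body presses on something with over 40 N, if the wrist force passes 120 N, or if a joint passes its speed limit or range.

## Robot

A 6-joint arm with a two-finger parallel gripper is mounted at the origin on the work surface. World frame = base frame: x ahead of the robot, y to its left, z up, the work surface at z = 0. Lengths are in m, angles in rad, forces in N, time in s.
With the tool pointing down it reaches from about 0.25 to 0.725 m from the base axis. Payload 4 kg.
Tool frame: the origin (TCP) lies midway between the tips of the shut fingers; the grasp point (between the pads) lies 19 mm behind it; z points along the fingers, y is the line along which they close (so a half turn about z gives the same grasp; the last joint's range is limited). The gripper opens to 85 mm and grips with 20 to 120 N. Pads are 22 mm wide; open, the fingers measure 114 mm over their backs; the gripper's body (76 mm by 85 mm) begins 54 mm behind the grasp point. The pads swing forward as they close: fully open they stand 13 mm farther back than shut.
Start: joints at [1.258, 0.241, 0.005, 1.335, 0, 1.571], TCP at [0.154, 0.476, 0.231] pointing down, gripper open.
Joint ranges: [-2.72, 2.72], [-1.05, 1.87], [-1.09, 1.28], [-1.99, 2.15], [-1.42, 1.44], [-3.14, 3.14]. Speed limits (rad/s): [2.79, 2.79, 3.14, 3.14, 3.14, 3.14].

## Interface

Orientations are given as [roll, pitch, yaw] about the fixed x, y, z axes, in that order (R = Rz(yaw) Ry(pitch) Rx(roll)).
In Python, from rig import bot, grip, kin, viewer, workorder, sensors gives the robot as it stands. The module is installed in compiled form; this text tells all that it offers. Calls block until the motion is done:
- bot.move_to(position, orientation): joint-space move of the TCP to a pose.
- bot.line_to(position, speed=0.15, orientation=None, until_force=None): straight line of the TCP; orientation=None keeps the orientation; speed is the mean speed in m/s. With until_force (N) it stops when the force on the tool has changed by that much, and returns True; else False.
- bot.movej(angles): joint-space move.
- grip(opening, grasp_force=None): finger opening in m; grasp_force is the grip in N (None keeps the last); returns when the fingers have stopped.
- bot.pause(seconds).
- kin.inverse_kinematics(position, orientation): joint angles nearest the present ones, or None.
- viewer.grab_frame(name): name is "scene" or "top"; returns (picture, depth): 420x560x3 uint8, red, green, blue; 420x560 float32, m along the optical axis (not along the pixel's ray), 0 where there is no reading.
- viewer.camera_info(name): a dict with "intrinsics" (3x3 intrinsics, pixels), "R" (3x3) and "t" (3): a world point X has camera coordinates R X + t. Camera axes: x right, y down, z forward; pixel columns grow to the right and rows downward; lengths in m; the calibration is good to about 2 mm. A picture is of the moment at which its call begins. camera_info takes no time and is no camera call.
A pose or a line that the arm cannot do raises bot.IKError and nothing moves.
- workorder.finish_job(): hands the job in; it is judged then, once.
Readings, each from a call of its own:
- sensors.current_time(): time.
- sensors.current_joints(): joint angles.
- sensors.current_dq(): joint speeds.
- sensors.current_tau(): joint torques, N m.
- sensors.current_tool_pos(): TCP position.
- sensors.current_tool_rot(): TCP orientation.
- sensors.current_wrist_force(): force on the tool from outside, world axes, zero at the start.
- sensors.current_moment(): the same for the moment, N m.
- sensors.current_gripper_width(): finger opening in m.
- sensors.current_gripper_force(): force on a finger pad.
Only numpy, scipy, OpenCV 4.12 (cv2) and the standard library are available. Lean on these libraries where they do the work, as an engineer would, in place of code of your own. Each camera call takes 0.05 s, during which the arm holds its last target. There are 200 camera calls.

## Working session

There is one attempt and no reset: what is moved stays moved. The work goes in short steps, each a Python script; the robot and the scene stay as the last script left them, time stands still between calls to the robot, and variables do not carry over. Pictures are saved under pics/ and viewed, at most 10 in all, crops included, and the job is handed in when it is done.

```bash
mkdir -p pics; cat > h.py <<'E'
import numpy as np,cv2
from rig import bot,grip,kin,viewer,workorder,sensors
def cloud(n):
    p,d=viewer.grab_frame(n);c=viewer.camera_info(n);K=np.array(c["intrinsics"]);R=np.array(c["R"]);t=np.array(c["t"])
    v,u=np.mgrid[0:420,0:560]
    C=np.stack([(u-K[0,2])/K[0,0]*d,(v-K[1,2])/K[1,1]*d,d],-1)
    return p,d,(C-t)@R
E
python3 - <<'E'
from h import *
for n in("scene","top"):
    p,d,W=cloud(n); cv2.imwrite(f"pics/{n}1.png",p[:,:,::-1]); np.savez(f"{n}1.npz",p=p,d=d,W=W)
    c=viewer.camera_info(n);print(n,-np.array(c["R"]).T@np.array(c["t"]))
    h=cv2.cvtColor(p,cv2.COLOR_RGB2HSV)
    m=(((h[...,0]<8)|(h[...,0]>172))&(h[...,1]>140)&(h[...,2]>70)).astype(np.uint8)
    k,l,s,ce=cv2.connectedComponentsWithStats(m)
    for i in range(1,k):
        if s[i,4]>25: print(s[i],np.median(W[(l==i)&(d>0)],0).round(3),W[(l==i)&(d>0)].max(0).round(3),W[(l==i)&(d>0)].min(0).round(3))
E
```

```text
scene [ 1.09422113 -0.72180489  1.4362568 ]
[257 180   7  11  44] [0.488 0.008 0.217] [0.503 0.155 0.225] [ 0.369  0.002 -0.001]
[291 205   9  15  98] [ 0.642 -0.014  0.209] [0.656 0.057 0.226] [ 0.611 -0.023  0.114]
top [ 0.41467953 -0.03633292  1.32515759]
[265 162   7  13  72] [ 0.636 -0.009  0.22 ] [0.69  0.005 0.225] [ 0.623 -0.016  0.003]
[255 223   8  12  75] [0.486 0.013 0.221] [0.51  0.03  0.227] [0.472 0.003 0.018]
```

View pics/scene1.png

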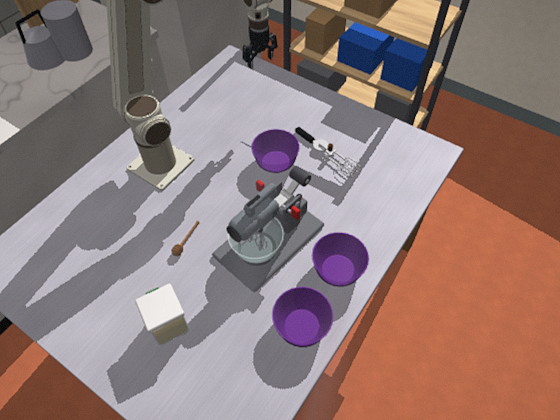

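View pics/top1.png

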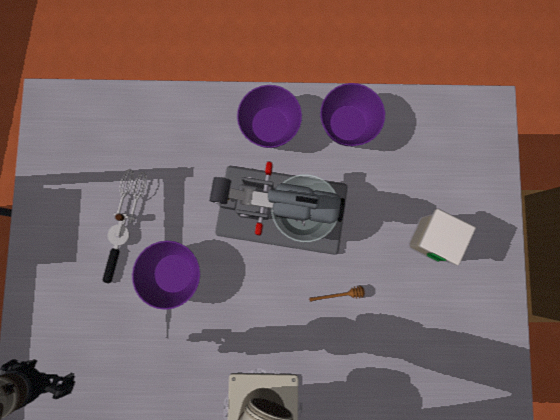

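The scene view shows one mixer stand, nose at (236,228), with red tabs at (260,185) and (296,212). The top view shows tabs at (268,168) and (259,229), the handle at about (297,199) and the counterweight at (219,190). Possible mix-ups:
- **Bowls:** the purple bowls, top view (269,116), (352,115) and (166,275), are look-alikes. The glass one at (305,208) is the real bowl.
- **Tabs:** the two red tabs are one part. I'll push the robot-side one, lock_tab_l, at top (259,229).

Next I'll measure the stand pose and check this in a close crop.

```bash
python3 - <<'E'
from h import *
f=np.load("top1.npz");p,d,W=f["p"],f["d"],f["W"]
c=p[150:265,200:360];cv2.imwrite("pics/crop1.png",cv2.resize(c[:,:,::-1],None,fx=5,fy=5,interpolation=2))
z=W[...,2];roi=np.zeros(z.shape,bool);roi[155:262,205:358]=1
# base plate
m=(roi&(z>.012)&(z<.032)&(d>0))
P=W[m][:,:2].astype(np.float32)
r=cv2.minAreaRect(P);print("plate",m.sum(),np.median(W[m][:,2]),r)
for lo,hi,n in((.289,.305,"bar"),(.212,.232,"tabs h")):
    m=roi&(z>lo)&(z<hi)&(d>0);Q=W[m]
    if n=="bar": print(n,m.sum(),cv2.minAreaRect(Q[:,:2].astype(np.float32)),np.median(Q[:,2]))
h=cv2.cvtColor(p,cv2.COLOR_RGB2HSV)
red=((h[...,0]<8)|(h[...,0]>172))&(h[...,1]>110)&(h[...,2]>60)
T=[]
for a in(slice(150,190),slice(205,250)):
    mm=np.zeros_like(red);mm[a,240:290]=1;mm&=red&(z>.214)&(z<.232);Q=W[mm];T.append(((Q.max(0)+Q.min(0))/2)[:2]);print("tab",mm.sum(),Q.min(0).round(4),Q.max(0).round(4))
far,near=T;ys=(near-far);print(np.linalg.norm(ys));ys/=np.linalg.norm(ys);xs=np.array([ys[1],-ys[0]])
print("xs",xs,"hinge by tabs",(far+near)/2+.047*xs)
ang=np.deg2rad(r[2])
for k in range(4):
    v=np.array([np.cos(ang+k*np.pi/2),np.sin(ang+k*np.pi/2)])
    if v@xs>.8: print("xs plate",v,"hinge by plate",np.array(r[0])+.09*v)
E
```

```text
plate 3246 0.020728943167926353 ((0.5554764866828918, -0.04625058174133301), (0.35946527123451233, 0.20958703756332397), 81.77861022949219)
bar 571 ((0.5519235134124756, -0.07051799446344376), (0.11820339411497116, 0.027447525411844254), 81.44993591308594) 0.295445519297863
tab 62 [ 0.6231 -0.0162  0.2158] [ 0.651  -0.0036  0.2252]
tab 70 [0.4715 0.0032 0.2152] [0.4984 0.02   0.2268]
0.15359858972473941
xs [0.13977725 0.99018297] hinge by tabs [0.56758764 0.04736067]
xs plate [0.14299843 0.98972292] hinge by plate [0.56834635 0.04282448]
```

View pics/crop1.png

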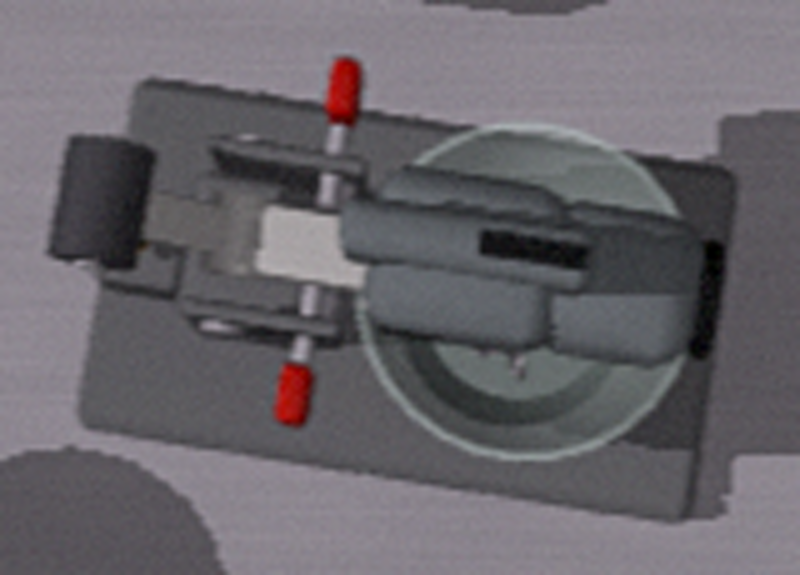

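The crop shows the intended mixer: red tabs at crop (345,90) and (293,395), handle bar around (480,240), glass bowl under the beaters. Hinge estimates from plate, bar and tabs agree to about 3 mm. Now I'll check reachability of the whole plan before moving.

```bash
cat >> h.py <<'E'
from scipy.spatial.transform import Rotation as Ro
H=np.array([.5685,.0452,.175]);XS=np.array([.1425,.9898,0]);XS/=np.linalg.norm(XS);Z=np.array([0,0,1.]);YS=np.cross(Z,XS)
def L(x,y,z): return H+x*XS+y*YS+z*Z
def ori(phi,s=1):
    "tool axis = arm's 'down' turned back by phi; tool y = s*YS"
    up=np.cos(phi)*Z+np.sin(phi)*XS; z=-up; y=s*YS
    return Ro.from_matrix(np.stack([np.cross(y,z),y,z],1)).as_euler("xyz"),z
R0=np.hypot(.118,.111);A0=np.arctan2(.111,.118)
def hp(th): return L(-R0*np.cos(A0+th),0,R0*np.sin(A0+th))
def tcp(th,phi,s=1,back=.019):
    o,z=ori(phi,s); return hp(th)+z*back,o
E
python3 - <<'E'
from h import *
lim=np.array([[-2.72,2.72],[-1.05,1.87],[-1.09,1.28],[-1.99,2.15],[-1.42,1.44],[-3.14,3.14]])
def q(p,o):
    r=kin.inverse_kinematics(p,o)
    return None if r is None else np.round(r,2)
for s in(1,-1):
    print("tab",s,q(L(-.08,.083,.10),ori(0,s)[0]),q(L(-.05,.083,.017),ori(0,s)[0]))
    for th in(0,.3,.6,.9,1.1,1.34):
        print(s,th,[(ph,q(*tcp(th,ph,s))) for ph in(-.4,0,.3,.6,.9) if abs(th-ph)<.8])
E
```

```text
tab 1 [-0.05  0.18  0.04  1.43  0.   -1.47] [ 0.02  0.22 -0.12  1.23  0.   -1.41]
1 0 [(-0.4, array([-0.33,  0.38,  0.24,  1.5 ,  0.39, -1.77])), (0, array([-0.13,  0.34,  0.24,  1.47,  0.  , -1.56])), (0.3, array([ 0.02,  0.37,  0.25,  1.5 , -0.3 , -1.4 ])), (0.6, array([ 0.15,  0.45,  0.26,  1.58, -0.57, -1.22]))]
1 0.3 [(-0.4, array([-0.26,  0.36,  0.28,  1.54,  0.4 , -1.7 ])), (0, array([-0.06,  0.34,  0.32,  1.54,  0.  , -1.49])), (0.3, array([ 0.09,  0.39,  0.35,  1.6 , -0.29, -1.33])), (0.6, array([ 0.21,  0.48,  0.38,  1.71, -0.56, -1.15])), (0.9, array([ 0.31,  0.6 ,  0.42,  1.89, -0.78, -0.91]))]
1 0.6 [(0, array([ 0.02,  0.36,  0.38,  1.59,  0.  , -1.41])), (0.3, array([ 0.16,  0.42,  0.44,  1.68, -0.29, -1.25])), (0.6, array([ 0.28,  0.52,  0.5 ,  1.82, -0.54, -1.07])), (0.9, array([ 0.37,  0.66,  0.55,  2.02, -0.75, -0.83]))]
1 0.9 [(0.3, array([ 0.24,  0.46,  0.51,  1.73, -0.28, -1.17])), (0.6, array([ 0.35,  0.58,  0.6 ,  1.9 , -0.52, -0.99])), (0.9, array([ 0.43,  0.73,  0.69,  2.13, -0.72, -0.76]))]
1 1.1 [(0.6, array([ 0.39,  0.63,  0.66,  1.94, -0.51, -0.94])), (0.
[... 578 characters left out ...]
,  1.81])), (0.6, array([ 0.21,  0.48,  0.38,  1.71, -0.56,  1.99])), (0.9, array([ 0.31,  0.6 ,  0.42,  1.89, -0.78,  2.23]))]
-1 0.6 [(0, array([0.02, 0.36, 0.38, 1.59, 0.  , 1.73])), (0.3, array([ 0.16,  0.42,  0.44,  1.68, -0.29,  1.89])), (0.6, array([ 0.28,  0.52,  0.5 ,  1.82, -0.54,  2.07])), (0.9, array([ 0.37,  0.66,  0.55,  2.02, -0.75,  2.31]))]
-1 0.9 [(0.3, array([ 0.24,  0.46,  0.51,  1.73, -0.28,  1.97])), (0.6, array([ 0.35,  0.58,  0.6 ,  1.9 , -0.52,  2.15])), (0.9, array([ 0.43,  0.73,  0.69,  2.13, -0.72,  2.38]))]
-1 1.1 [(0.6, array([ 0.39,  0.63,  0.66,  1.94, -0.51,  2.2 ])), (0.9, None)]
-1 1.34 [(0.6, array([ 0.44,  0.68,  0.72,  1.97, -0.49,  2.25])), (0.9, None)]
```

```bash
python3 - <<'E'
from h import *
o,_=ori(0,-1)
grip(0,30)
bot.move_to(L(-.085,.083,.16),o)
bot.line_to(L(-.085,.083,.017),speed=.15,until_force=8)
print(sensors.current_tool_pos(),sensors.current_wrist_force())
r=bot.line_to(L(-.034,.083,.017),speed=.025,until_force=12)
q=sensors.current_tool_pos()-H
print(r,q@XS,q@YS,sensors.current_wrist_force(),sensors.current_time())
p,d,W=cloud("top");cv2.imwrite("pics/push.png",cv2.resize(p[140:270,190:365][:,:,::-1],None,fx=4,fy=4,interpolation=2))
E
```

```text
[ 0.47489254 -0.02700312  0.1928531 ] [-0.04090137 -0.39966756  0.33998858]
True -0.0438533869813547 0.08323261382366236 [ 0.27957532 -1.10026407  1.63598302] 5.675
```

View pics/push.png

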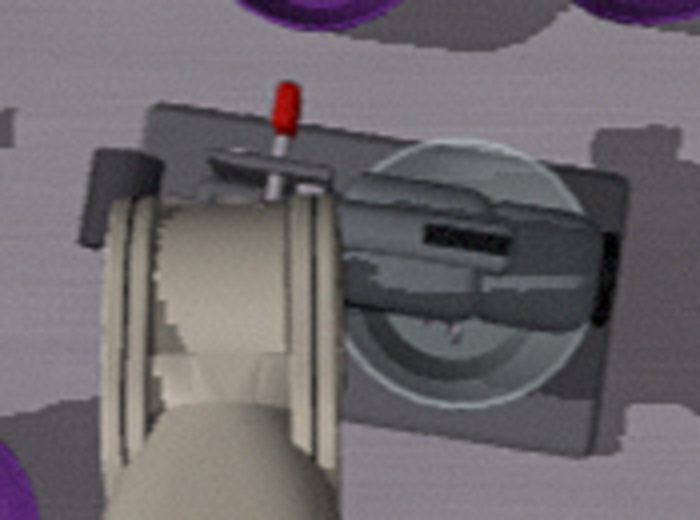

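The far tab now sits at (286,108) in the crop, clearly moved back, and the push stopped at the predicted end of travel. Next: back off, measure the tab travel, then take the handle.

```bash
python3 - <<'E'
from h import *
o,_=ori(0,-1)
bot.line_to(L(-.06,.083,.017),speed=.1)
bot.line_to(L(-.085,.083,.17),speed=.25)
grip(.06,30)
P,o=tcp(0,0,-1)
bot.move_to(P+[0,0,.07],o)
p,d,W=cloud("top");h=cv2.cvtColor(p,cv2.COLOR_RGB2HSV);z=W[...,2]
m=((h[...,0]<8)|(h[...,0]>172))&(h[...,1]>110)&(h[...,2]>60)&(z>.214)&(z<.232);m[:150]=0
for a in(slice(150,190),slice(205,250)):
    Q=W[a,230:290][m[a,230:290]]
    if len(Q): c=(Q.max(0)+Q.min(0))/2-H; print("tab",len(Q),c@XS,c@YS)
print(bot.line_to(P,speed=.08,until_force=6),sensors.current_tool_pos()-P)
f0=sensors.current_wrist_force()
w=grip(0,30)
print(sensors.current_gripper_width(),sensors.current_gripper_force(),f0,sensors.current_wrist_force(),sensors.current_time())
p,d,W=cloud("scene");cv2.imwrite("pics/grip.png",cv2.resize(p[150:280,190:365][:,:,::-1],None,fx=4,fy=4,interpolation=2))
E
```

```text
tab 66 -0.02599039580914399 -0.07582909553262408
tab 71 -0.02650815197172054 0.0771209028263599
False [3.10321254e-04 6.30463953e-06 6.92756236e-04]
0.02744227463020096 35.72677552700043 [0.30639078 0.2900513  0.17637428] [ 5.6389676  -0.22748229  1.52265076] 9.3
```

View pics/grip.png

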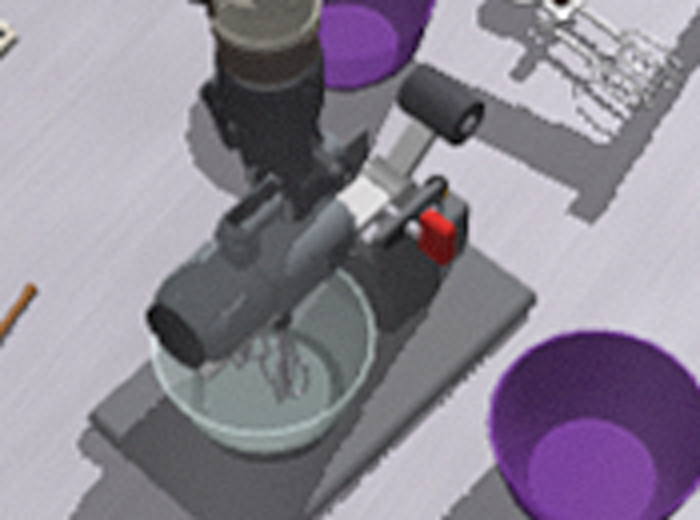

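The gripper straddles the bar at crop (280,200) at 27.4 mm width, and the lock tab reads about 22 mm back, so it is free. Now I'll lift to 0.5 rad in small arc steps, watching the forces.

```bash
cat >> h.py <<'E'
K=.7/1.34
def fr(th):
    f=sensors.current_wrist_force();a=A0+th
    r=-np.cos(a)*XS+np.sin(a)*Z; t=np.sin(a)*XS+np.cos(a)*Z
    return np.round([f@t,f@r,f@YS],2)
def step(th,v=.03,uf=None):
    P,o=tcp(th,K*th,-1); r=bot.line_to(P,speed=v,orientation=o,until_force=uf)
    print(round(th,3),r,fr(th),round(sensors.current_gripper_width(),4),flush=True); return r
E
python3 - <<'E'
from h import *
for th in np.arange(.05,.51,.05):
    if step(th,uf=15): break
print(sensors.current_time())
E
```

```text
0.05 False [-5.76  0.42 -6.92] 0.0276
0.1 False [-5.7   0.9  -6.89] 0.0272
0.15 False [-4.25 -0.24 -7.37] 0.0273
0.2 False [-4.66  0.16 -6.62] 0.0274
0.25 False [-4.67  0.2  -5.7 ] 0.0273
0.3 False [-4.48 -0.44 -6.73] 0.0274
0.35 False [-4.21 -0.07 -6.28] 0.0271
0.4 False [-4.84 -1.94 -5.65] 0.0273
0.45 False [-3.85  0.03 -6.54] 0.0275
0.5 False [-3.62 -0.21 -6.27] 0.0276
13.4333
```

```bash
cat >> h.py <<'E'
def ft(th): 
    a=[]
    for _ in range(6): a.append(fr(th)[0]); bot.pause(.02)
    return np.mean(a)
E
python3 - <<'E'
from h import *
for th in np.arange(.55,1.01,.05):
    if step(th,uf=12): break
else:
    base=[]
    for th in np.arange(1.015,1.37,.015):
        r=step(th,v=.012,uf=4); f=ft(th); print("   mean ft",round(f,2))
        if r or (len(base)>2 and f<np.median(base[-5:])-1.8): break
        base.append(f)
    P,_=tcp(th,K*th,-1); print("end",th,sensors.current_tool_pos()-P)
print(sensors.current_time())
E
```

```text
0.55 False [-3.22 -0.59 -6.47] 0.0275
0.6 False [-2.63  0.08 -5.25] 0.0274
0.65 False [-3.74 -0.95 -6.04] 0.0275
0.7 False [-1.87  0.31 -6.08] 0.0274
0.75 False [-1.98  0.35 -6.7 ] 0.0279
0.8 False [-2.26 -1.15 -6.11] 0.0273
0.85 False [-1.24 -0.22 -6.67] 0.0279
0.9 False [-1.32  0.57 -6.01] 0.0277
0.95 False [-1.31  0.09 -7.55] 0.0269
1.0 False [-1.33  0.45 -5.87] 0.0275
1.015 False [-1.05 -0.72 -7.42] 0.0272
   mean ft -0.98
1.03 False [-0.43  0.52 -6.29] 0.0273
   mean ft -1.33
1.045 False [-1.23 -1.02 -6.28] 0.0276
   mean ft -1.2
1.06 False [-1.08 -0.03 -6.72] 0.0273
   mean ft -1.09
1.075 False [-0.74  0.41 -5.94] 0.0276
   mean ft -0.85
1.09 False [-1.46  0.42 -6.74] 0.0278
   mean ft -0.84
1.105 False [-1.27 -0.11 -6.05] 0.0276
   mean ft -0.99
1.12 False [-0.97 -0.18 -5.78] 0.0269
   mean ft -1.18
1.135 False [ 0.17 -0.37 -6.2 ] 0.0271
   mean ft -0.11
1.15 False [ 0.12  0.76 -5.97] 0.0274
   mean ft -0.47
1.165 True [-1.37  3.75 -0.54] 0.0276
   mean ft -1.69
end 1.164999999999999 [ 0.00096398 -0.00242147  0.00069975]
22.2583
```

```bash
python3 - <<'E'
from h import *
print(np.mean([fr(1.15) for _ in range(10)],0),sensors.current_moment(),sensors.current_gripper_width(),sensors.current_gripper_force())
p,d,W=cloud("scene");a=cv2.resize(p[120:280,200:360][:,:,::-1],(560,560),interpolation=2)
cv2.imwrite("pics/stop.png",a)
E
```

```text
[-2.28  5.06  1.13] [-0.16441815  0.19119618 -0.06629583] 0.027433196010956 36.67604863643646
```

View pics/stop.png

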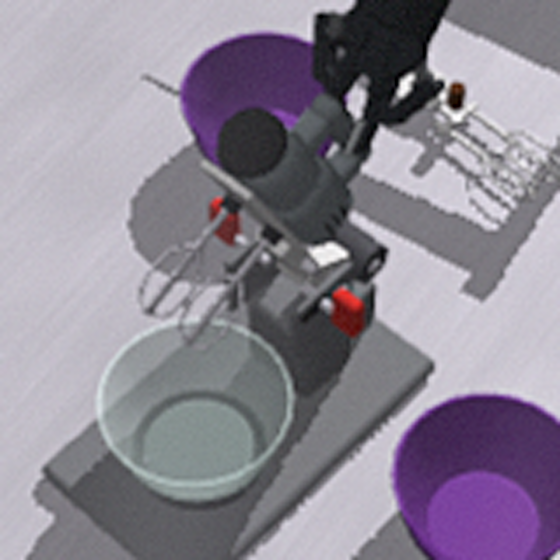

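Arm is open past balance, nose at (250,140), beaters clear of the bowl. The trigger came right at the start of the step with an odd force pattern, so it may not have been the stop. I'll re-seat at 1.15, then probe with finer steps.

```bash
python3 - <<'E'
from h import *
def m(th): return np.mean([(bot.pause(.02),fr(th))[1] for _ in range(10)],0).round(2)
print(m(1.15))
for th in(1.14,1.145,1.15,1.155,1.16,1.165,1.17,1.175,1.18):
    P,o=tcp(th,K*th,-1);r=bot.line_to(P,speed=.008,orientation=o)
    f=m(th);print(th,f,(sensors.current_tool_pos()-P).round(4))
    if f[0]<-3.5 or abs(f[1])>9: break
print(sensors.current_time())
E
```

```text
[-1.7   4.85  0.37]
1.14 [-0.4   1.62 -6.1 ] [ 0.0012 -0.0006 -0.    ]
1.145 [-0.53  1.94 -5.62] [ 0.0012 -0.0006  0.0001]
1.15 [-0.76  1.79 -6.12] [ 0.0012 -0.0007  0.0001]
1.155 [-1.75  1.85 -5.4 ] [ 0.0011 -0.001   0.0002]
1.16 [-3.76  1.17 -5.66] [ 0.001  -0.0016  0.0004]
24.8
```

The stop is confirmed: the tangential force drops sharply from 1.15 rad on (-0.8, -1.8, -3.8 N), so contact is at about 1.152 rad. I'll ease to light contact, release gently and withdraw along the tool axis.

```bash
python3 - <<'E'
from h import *
th=1.157;P,o=tcp(th,K*th,-1);bot.line_to(P,speed=.008,orientation=o);bot.pause(.3);print(ft(th))
_,z=ori(K*th,-1)
for back in(.10,.08):
    print(back,kin.inverse_kinematics(P-z*back,o) is not None)
grip(.034);bot.pause(.2);grip(.055);print(sensors.current_gripper_width(),sensors.current_wrist_force())
for back in(.10,.08,.06):
    try: print(back,bot.line_to(P-z*back,speed=.06,until_force=8));break
    except bot.IKError: print("ik",back)
print(sensors.current_tool_pos(),sensors.current_wrist_force(),sensors.current_time())
p,d,W=cloud("scene");a=cv2.resize(p[100:290,180:370][:,:,::-1],(570,570),interpolation=2)
cv2.imwrite("pics/rel.png",a)
E
```

```text
-2.555
0.1 False
0.08 False
0.05507939101174236 [-0.29321867 -0.07702693  0.53056853]
ik 0.1
ik 0.08
ik 0.06
[0.57467118 0.08819338 0.31206285] [-0.29321867 -0.07702693  0.53056853] 26.225
```

View pics/rel.png

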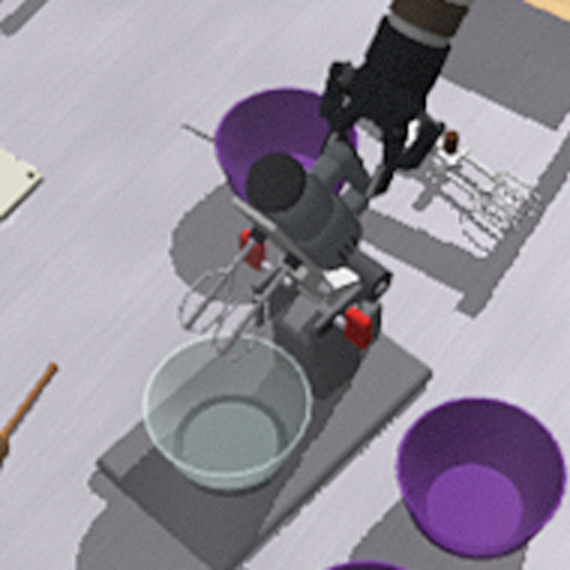

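Gripper open around the bar at (355,160), arm still resting open. A straight tool-axis retreat is out of reach, so I'll look for a feasible direction away from the bar.

```bash
python3 - <<'E'
from h import *
th=1.157;P,_=tcp(th,K*th,-1)
for ph in(.6,.45,.3):
    o,z=ori(ph,-1)
    for dx,dz in((.03,0),(.06,0),(.1,0),(.06,.03),(.1,.03),(.04,.06),(.06,.06),(.1,.06)):
        q=kin.inverse_kinematics(P+dx*XS+dz*Z,o)
        print(ph,dx,dz,None if q is None else np.round(q[2:4],2))
E
```

```text
0.6 0.03 0 [0.76 2.01]
0.6 0.06 0 [0.87 2.07]
0.6 0.1 0 None
0.6 0.06 0.03 None
0.6 0.1 0.03 None
0.6 0.04 0.06 None
0.6 0.06 0.06 None
0.6 0.1 0.06 None
0.45 0.03 0 [0.69 1.89]
0.45 0.06 0 [0.77 1.94]
0.45 0.1 0 [0.9  2.02]
0.45 0.06 0.03 [0.88 2.03]
0.45 0.1 0.03 [1.03 2.12]
0.45 0.04 0.06 [0.93 2.09]
0.45 0.06 0.06 [1.01 2.13]
0.45 0.1 0.06 None
0.3 0.03 0 [0.61 1.79]
0.3 0.06 0 [0.68 1.82]
0.3 0.1 0 [0.78 1.88]
0.3 0.06 0.03 [0.78 1.91]
0.3 0.1 0.03 [0.89 1.97]
0.3 0.04 0.06 [0.84 1.98]
0.3 0.06 0.06 [0.9  2.01]
0.3 0.1 0.06 [1.03 2.08]
```

```bash
python3 - <<'E'
from h import *
th=1.157;P,o=tcp(th,K*th,-1)
print(bot.line_to(P+.058*XS,speed=.05,orientation=o,until_force=6),sensors.current_wrist_force())
bot.line_to(P+.10*XS,speed=.1,orientation=ori(.3,-1)[0],until_force=8)
bot.line_to(P+.13*XS-.1*np.array([1,0,0]),speed=.15,orientation=ori(0,-1)[0])
bot.pause(.5)
print(sensors.current_tool_pos(),sensors.current_wrist_force(),sensors.current_time())
p,d,W=cloud("scene");a=p[100:290,180:370][:,:,::-1]
p,d,W=cloud("top");b=p[80:270,170:360][:,:,::-1]
cv2.imwrite("pics/fin.png",cv2.resize(np.hstack([a,b]),(780,390),interpolation=2))
E
```

```text
False [-0.34183872  0.30586521  0.27151533]
[0.49332707 0.21684078 0.31182249] [ 0.44402332 -0.15126051  0.41078015] 29.4667
```

View pics/fin.png

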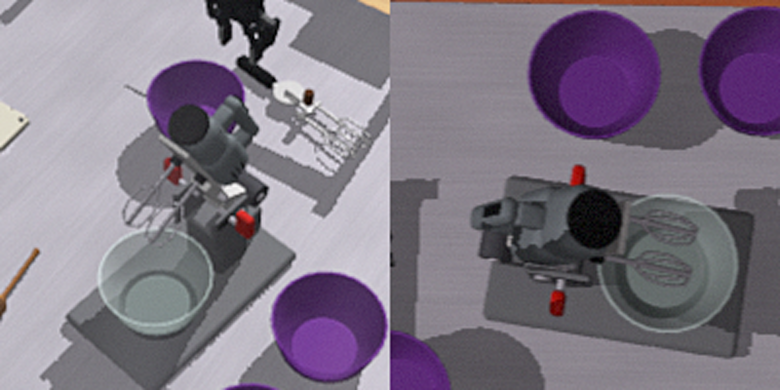

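The mixer rests open on its own in both views: nose at (190,125) in the left one and (595,215) in the right one. The tabs are back, the bowl is in place and the gripper is clear, touching nothing. Handing in.

```bash
python3 -c "
from rig import workorder
print(workorder.finish_job())"
```

```text
the job is handed in; nothing more can be done
None
```

The job is handed in, though no verdict came back: the lock was slid fully back, and the mixer was tipped open, eased onto the stop at about 1.15 rad and released. It was still resting open with the gripper clear and the bowl in place after about 29.5 s of the 72 s limit.

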